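# Gauge a bar of cheese against the flip stop of a slicing guide

### The arm

A 6-joint arm with a two-finger parallel gripper is mounted at the origin on a cart in front of the work surface, level with it; the furniture and walls round the work are solid. World frame = base frame: x ahead of the robot, y to its left, z up, the work surface at z = 0. Lengths are in m, angles in rad, forces in N, time in s.
With the tool pointing down it reaches from about 0.35 to 0.975 m from the base axis. Payload 4.9 kg.
Tool frame: the origin (TCP) lies at the very end of the fingers, on their centre line; the grasp point (between the pads) lies 19 mm behind it; z points along the fingers, y is the line along which they close (so a half turn about z gives the same grasp; the last joint's range is limited). The gripper opens to 85 mm and grips with 20 to 120 N. Pads are 22 mm wide; open, the fingers measure 114 mm over their backs; the gripper's body (76 mm by 85 mm) begins 54 mm behind the grasp point. The pads swing forward as they close: fully open they stand 13 mm farther back than shut.
Start: joints at [1.106, 0.053, 1.613, -0, 1.476, -0.119], TCP at [0.212, 0.588, 0.194] pointing down, gripper open.
Joint ranges: [-3.01, 3.01], [-1.01, 2.22], [0.06, 2.58], [-1.02, 4.17], [0.09, 2.62], [-3.14, 3.14]. Speed limits (rad/s): [2.57, 2.57, 3.14, 3.14, 3.14, 3.14].

### API

Orientations are given as a rotation vector (axis times angle).
In Python, from station import get_obs, get_image, finish_job gives the robot as it stands. The module is installed in compiled form; this text tells all that it offers.
- The arm moves only by the tool carry_out, never from a script. Its argument "rows" is a list of rows, each a list of 7 numbers: the turn, a rotation vector about the tool's x, y, z as a fraction of full scale, then the shift along the tool's x, y, z as a fraction of full scale, then the closure, from -1 (fully open) to 1 (shut). A call has 1 to 5 rows; each row is the pose to reach, as a shift and turn from the pose commanded when the call began, along the tool's axes at that moment, turning the shorter way round; what a row does not reach only later rows make up. Full scale, the value 1, is 300 mm for a shift and pi rad for a turn. A row lasts 1/10 s, in which the tool goes at most 50 mm and 8.59 degrees, less where a joint would pass 70% of its speed; a pose out of reach is approached as far as the arm can. A call with a number of a shift or a turn outside -1 to 1 is refused whole. A call with a gripper value outside its range is refused whole. The fingers move at their own pace and stop on an object; "force" is the grip in N (left out, the last holds). Time passes only in rows, so rows that repeat a pose let the fingers close. It gives the time, the measured TCP pose, the force, the opening and the grip force at its end, in the units of the state.
- get_obs(): the state, without advancing time (a new reading comes with each control period).
- get_image(name): name is "scene" or "top" or "wrist"; returns a dict with "img" (420x560x3 uint8, blue, green, red), "mtx" (3x3 intrinsics, pixels), "R" (3x3) and "t" (3): a world point X has camera coordinates R X + t. Camera axes: x right, y down, z forward; pixel columns grow to the right and rows downward; lengths in m; the calibration is good to about 2 mm. A picture is of the moment at which its call begins. There is no depth.
- finish_job(): hands the job in; it is judged then, once.
The state is a dict: "t": time; "q": joint angles; "dq": joint speeds; "effort": joint torques, N m; "tool_pos": TCP position; "tool_rot": TCP orientation; "contact_force": force on the tool from outside, world axes, zero at the start; "wrist_torque": the same for the moment, N m; "opening": finger opening in m; "grip_force": force on a finger pad.
Only numpy, scipy, OpenCV 4.12 (cv2) and the standard library are available. Lean on these libraries where they do the work, as an engineer would, in place of code of your own. Each camera call takes 0.05 s, during which the arm holds its last target. There are 200 camera calls.

### The job

Set the bar of hard cheese for slicing: flip the guide's stop arm fully down over the bed, then slide the bar along the bed, flush against the fence, until its end is pressed home against the nose of the arm's adjusting screw (steadily, with about 5 to 15 N, for half a second; never over 20 N, which would spoil the setting). Then let go and flip the arm back up out of the way without shifting the gauged bar, and leave the other things on the worktop where they are.

Things in the scene. Friction and masses are not known exactly. Their poses are not given: they have to be found in the camera images.
- guide: Wooden slicing guide, fixed. Flat bed 135 mm (x) by 400 mm (y), its top 12 mm above the worktop. Origin at worktop height; bed from x = -60 to +75 mm, y = -180 to +220 mm; +x points towards the robot, +y to its right (within 0.12 rad). A straight fence runs along y at the edge nearest the robot: face at x = +50 mm, 20 mm thick, top 18 mm above the bed. A thin dark line across the bed marks the cut.
- stop: Metal saddle of the flip stop, fixed on the fence at guide y +90 to +140 mm, turned as the guide. Origin on the bed's top at the face of the fence, in the mid-plane of the arm it carries. Hinge axis: along y, 10 mm in +x and 32 mm above this origin. In the arm, 28 mm from the hinge, a screw along y: its flat 12 mm steel nose is the stopping face, 2 to 16 mm proud of the arm's -y side (9 to 23 mm from the origin), set anew each time and not measured: feel for it.
- leaf (a joint): Angle of the stop arm about its hinge, rad: 0 = fully down (level, at its hard limit, reaching over the bed, away from the robot, 26 to 38 mm above the bed); grows as the arm swings up; 1.65 = upper limit, just past upright. Starts near upright. A stiff hinge (0.06 N m) holds it wherever it is left.
- leaf_roller (a point): Centre of the wooden grip roller at the arm's free end, 90 mm from the hinge axis: radius 9 mm, 20 mm long along y. Pinched by its flat ends (from above, fingers closing along y) it pivots between the fingers as the arm swings. The arm is a flat metal bar 14 mm wide (y), 12 mm thick.
- cheese: Loose block of hard cheese, 36 mm (x) by 120 mm (y) by 50 mm high, 0.15 to 0.3 kg; origin at the centre of its underside, long side along y. It starts on the bed on the -y side of the arm, about 10 to 25 mm off the fence and a little skewed; under its own weight it slides on the bed with 1 to 3 N, more if pressed down.
- teaspoon: Teaspoon 135 mm long, lying near the edge of the bed far from the robot; leave it alone.
- salt: Glass salt shaker, 44 mm wide, 90 mm tall, to the right; leave it alone.
- honey: Honey jar, 66 mm wide, 102 mm tall, to the left; leave it alone.
- cup: White espresso cup, 80 mm over its handle, 56 mm tall, to the left; leave it alone.
- spice: Spice jar 47 mm wide, 98 mm tall, beyond the bed; leave it alone.

How it is judged:
On the way, in this order (a step that is already met when the one before it is completed fails the run):
1. the stop arm is fully down (value of joint leaf below 0.05 rad), for 0.2 s.
2. the bar, flush along the fence, is pressed home against the screw nose of the lowered arm with 3 to 20 N (value of joint leaf below 0.05 rad and contact force between cheese and stop between 3 and 20 N and x of cheese in the frame of guide above 0.0295 m and angle between the y axis of cheese and the y axis of guide, either way round below 0.035 rad and angle between cheese's own z axis and vertical below 0.1 rad and z of cheese in the frame of guide below 0.016 m), for 0.3 s.
At the end, for the whole second after the job is handed in: The arm is flipped back up (over 1.3 rad) and still; the bar rests flat on the bed, within 2.5 mm and 2 degrees of flush with the fence, its end within 2.5 mm of the plane of the screw's nose (value of joint leaf above 1.3 rad and velocity of joint leaf between -0.05 and 0.05 rad/s and linear speed of cheese below 0.01 m/s and x of cheese in the frame of guide above 0.0295 m and angle between the y axis of cheese and the y axis of guide, either way round below 0.035 rad and angle between cheese's own z axis and vertical below 0.1 rad and z of cheese in the frame of guide below 0.016 m and (y of nose_c0 in the frame of cheese between 0.0605 and 0.0645 m or y of nose_c0 in the frame of cheese between -0.0645 and -0.0605 m)); the robot touches nothing.
It fails at once if the bar is pressed or knocked against the stop with more than 20 N (contact force between cheese and stop above 20 N).
It fails at once if a bystander is moved more than 20 mm (distance of any of teaspoon, salt, honey, cup, spice from where it was at the start of the episode above 0.02 m).
It also fails if it takes over 72 s, if anything falls off the work surface, if the arm or the gripper's body presses on something with over 40 N, if the wrist force passes 120 N, or if a joint passes its speed limit or range.

## Working session

There is one attempt and no reset: what is moved stays moved. The work goes in short steps, Python scripts to look and compute and a tool call to move; the robot and the scene stay as the last step left them, time stands still between calls to the robot, and variables do not carry over. Pictures are saved under pics/ and viewed, at most 10 in all, crops included, and the job is handed in when it is done.

Besides the shell and the picture viewer there is one more tool, called in YAML: its name, and indented under it one key for each argument. carry_out: Moves the arm, as the interface text tells. Shift numbers are shares of 300 mm and turn numbers shares of pi rad, none past 1 either way. Its arguments: {"type":"object","properties":{"rows":{"type":"array"},"force":{"type":"number"}},"required":["rows"]}

```bash
mkdir -p pics
cat > h.py <<'E'
import numpy as np, cv2
from station import get_obs, get_image
from scipy.spatial.transform import Rotation as Ro
def ray(c,uv,z):
    K,R,t=[np.array(c[k]) for k in("mtx","R","t")]
    d=R.T@np.linalg.solve(K,[uv[0],uv[1],1.]); o=-R.T@t
    return o+d*(z-o[2])/d[2]
def proj(c,X):
    p=np.array(c["mtx"])@(np.array(c["R"])@np.array(X)+np.array(c["t"])); return p[:2]/p[2]
E
python3 - <<'E'
from h import *
import pickle
a=get_image("scene");b=get_image("top")
pickle.dump((a,b),open("v0.pkl","wb"))
cv2.imwrite("pics/a.png",a["img"]);cv2.imwrite("pics/b.png",b["img"])
o=get_obs();print(o)
E
```

```text
{'t': 0.1, 'q': array([ 1.10599116e+00,  5.33135936e-02,  1.61419920e+00, -1.84927050e-05,
        1.47597910e+00, -1.19014128e-01]), 'dq': array([ 0.00172144,  0.00052013, -0.00344878, -0.00048641,  0.00055562,
       -0.00226908]), 'effort': array([-8.05556283e-05, -3.94904852e+01, -3.71362925e+01, -1.82242152e-04,
        3.87608714e-03, -7.99254337e-06]), 'tool_pos': array([0.21155968, 0.58741785, 0.19314651]), 'tool_rot': array([-5.40371240e-01, -3.09423205e+00,  2.86495770e-03]), 'contact_force': array([-1.35404531,  0.00581978, -0.62950335]), 'wrist_torque': array([ 0.0425301 , -0.01250318, -0.02214314]), 'grip_force': 0.0, 'opening': 0.08560624898304021}
```

View pics/a.png

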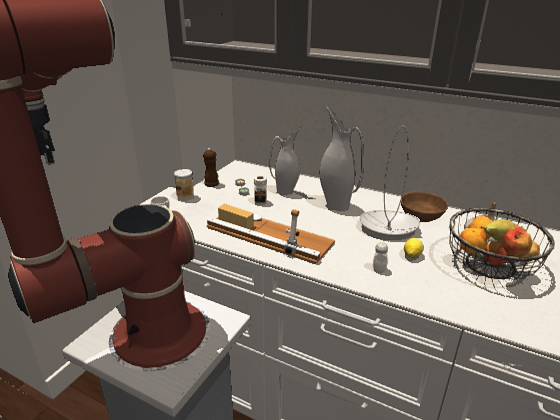

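View pics/b.png

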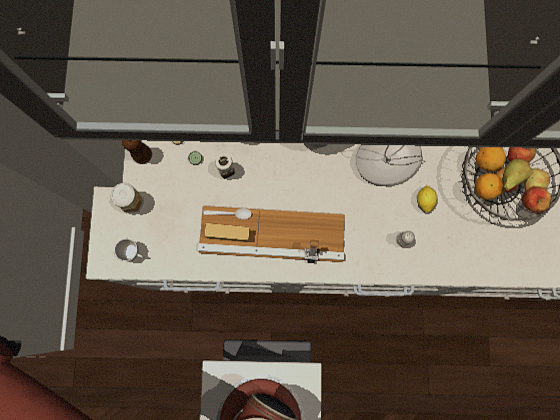

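The scene view shows the guide with fence nearest the robot and the arm upright at (293,225). In the top view the bed spans about (200,206)–(345,261), the cheese is at (228,233), the saddle at (313,252), and the spoon at (230,213).

Run:
```python
from h import *
import pickle
a,b=pickle.load(open("v0.pkl","rb"))
cr=b["img"][195:275,190:355]; cv2.imwrite("pics/c.png",cv2.resize(cr,None,fx=4.8,fy=4.8,interpolation=cv2.INTER_CUBIC))
hsv=cv2.cvtColor(b["img"],cv2.COLOR_BGR2HSV)
print(hsv[220,300],hsv[233,228],hsv[228,228],hsv[240,228])
for n,uv,z in[("farleft",(202,206),.012),("farright",(345,213),.012),("nearR",(345,261),.03),("nearL",(198,256),.03)]: print(n,ray(b,uv,z))
K,R,t=b["mtx"],b["R"],b["t"]; print(K[0],-R.T@t)
```

```text
[ 15 159 165] [ 19 119 201] [ 19 122 200] [ 16 167 122]
farleft [0.56883619 0.1773236  0.012     ]
farright [ 0.55695208 -0.22433231  0.012     ]
nearR [ 0.42062248 -0.22143823  0.03      ]
nearL [0.42615714 0.17908309 0.03      ]
[539.38406935   0.         276.36851797] [ 0.27451854 -0.03694792  1.49798399]
```

View pics/c.png

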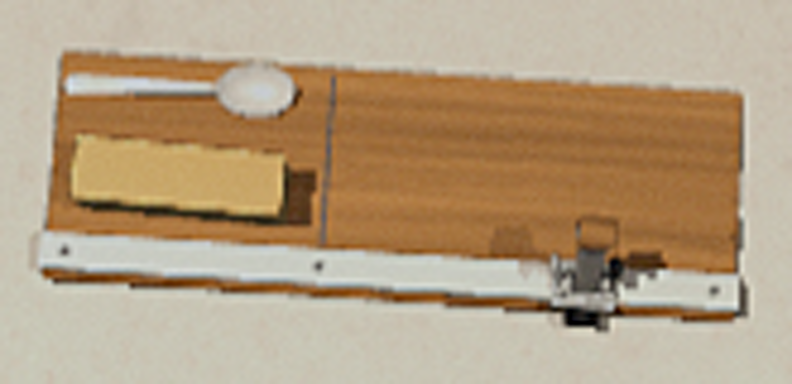

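The crop shows the cheese top at about (75–285,135–217), clear of the fence and the spoon. The bed's far edge runs (63,51)–(743,92), the cut line is at x≈328, and the saddle at (585,280).

```bash
cat >> h.py <<'E'
def cheese(b,roi,z=.062):
    x0,y0,x1,y1=roi
    h=cv2.cvtColor(b["img"],cv2.COLOR_BGR2HSV)[y0:y1,x0:x1]
    m=cv2.inRange(h,(16,70,165),(26,150,255))
    c=max(cv2.findContours(m,0,cv2.CHAIN_APPROX_NONE)[0],key=cv2.contourArea)
    r=cv2.boxPoints(cv2.minAreaRect(c.astype(np.float32)))+[x0,y0]
    return r,np.array([ray(b,p,z) for p in r])
E
python3 - <<'E'
from h import *
import pickle
a,b=pickle.load(open("v0.pkl","rb"))
f=lambda x,y:(190+(x+.5)/4.8-.5,195+(y+.5)/4.8-.5)
FL=ray(b,f(63,51),.012);FR=ray(b,f(743,92),.012)
NL=ray(b,f(44,231),.03);NR=ray(b,f(740,273),.03)   # fence face top edge
for p in(FL,FR,NL,NR):print(p.round(4))
e1=FR-FL;e2=NR-NL
print(np.linalg.norm(e1),np.linalg.norm(e2),np.arctan2(e1[0],-e1[1]),np.arctan2(e2[0],-e2[1]))
d=(e1+e2)[:2];d/=np.linalg.norm(d); X=np.array([d[1],-d[0]]) # +y=d; +x: rot -90 of y
print("gy",d,"gx",X,"width",(NL-FL)[:2]@X)
# origin: FL=(-60,-180) FR=(-60,220) NL=(50,-180) NR=(50,220)
os=[FL[:2]+.06*X+.18*d,FR[:2]+.06*X-.22*d,NL[:2]-.05*X+.18*d,NR[:2]-.05*X-.22*d]
print(np.round(os,4)); o=np.mean(os,0);print("origin",o)
print("saddle",((ray(b,f(585,285),.05)[:2]-o)@np.c_[X,d]))
r,w=cheese(b,(195,215,262,246));print(r,w.round(4))
G=(w[:,:2]-o)@np.c_[X,d];print(G.round(4),G.mean(0),[np.linalg.norm(w[i]-w[i-1]) for i in range(2)])
E
```

```text
[0.5711 0.1754 0.012 ]
[ 0.5547 -0.2226  0.012 ]
[0.4626 0.1787 0.03  ]
[ 0.4465 -0.2182  0.03  ]
0.3983443765037646 0.3972669908630677 -0.04109710433349637 -0.04033969020631806
gy [-0.04070766 -0.9991711 ] gx [-0.9991711   0.04070766] width 0.10856283005872931
[[ 5.038e-01 -2.000e-03]
 [ 5.037e-01 -4.000e-04]
 [ 5.052e-01 -3.100e-03]
 [ 5.055e-01 -4.000e-04]]
origin [ 0.50454931 -0.00149214]
saddle [0.06360854 0.1300417 ]
[[203.80198097 234.98019981]
 [205.06930923 222.30693054]
 [249.02970123 226.7029686 ]
 [247.76237488 239.37623787]] [[0.4797 0.1615 0.062 ]
 [0.5142 0.1597 0.062 ]
 [0.5046 0.0407 0.062 ]
 [0.4702 0.0431 0.062 ]]
[[ 0.0315 -0.1619]
 [-0.0031 -0.1615]
 [ 0.0016 -0.0422]
 [ 0.0362 -0.0432]] [ 0.01654113 -0.10217439] [np.float64(0.11881897382725937), np.float64(0.03461153714471782)]
```

```bash
cat >> h.py <<'E'
O=np.array([.5045,-.0015]); GY=np.array([-.0407,-.9992]); GX=np.array([-.9992,.0407]); 
def W(x,y,z): return np.r_[O+x*GX+y*GY,z]
def G(p): return np.r_[(np.array(p)[:2]-O)@np.c_[GX,GY],p[2]]
def tgt(mode):
    # tool down; y axis along guide y ("roller") or guide x ("cheese"); pick nearer of two half turns
    o=get_obs(); R0=Ro.from_rotvec(o["tool_rot"]); best=None
    for s in(1,-1):
        y=np.r_[(GY if mode=="roller" else GX)*s,0]; z=np.array([0,0,-1.]); x=np.cross(y,z)
        R=Ro.from_matrix(np.c_[x,y,z]); d=(R0.inv()*R)
        if best is None or d.magnitude()<best[1].magnitude(): best=(R,d)
    return o,R0,best
def go(p,mode):
    o,R0,(R,d)=tgt(mode)
    print("turn",(d.as_rotvec()/np.pi).round(4),"shift",(R0.inv().apply(np.array(p)-o["tool_pos"])/.3).round(4),
     "| t",round(o["t"],2),"G",G(o["tool_pos"]).round(4),"F",o["contact_force"].round(1),"grip",o["grip_force"],round(o["opening"],4),"q6",o["q"][5].round(2))
E
python3 - <<'E'
from h import *
import pickle
a,b=pickle.load(open("v0.pkl","rb"))
f=lambda x,y:(190+(x+.5)/4.8-.5,195+(y+.5)/4.8-.5)
P=[np.array(c["mtx"])@np.c_[c["R"],c["t"]] for c in(a,b)]
X=cv2.triangulatePoints(P[0],P[1],np.array([295.,212.]),np.array(f(597,232)))[:,0];X=X[:3]/X[3]
print("roller",X,G(X), "reproj",proj(a,X),proj(b,X))
print("ray top z=.134",G(ray(b,f(597,232),.134)))
R0=Ro.from_rotvec(get_obs()["tool_rot"]);print(R0.as_matrix().round(2))
go(W(.06,.13,.23),"roller")
E
```

```text
roller [ 0.45452972 -0.12961961  0.13494792] [0.04471584 0.1300509  0.13494792] reproj [294.9845979  212.00172864] [313.9897784  242.93170207]
ray top z=.134 [0.0446046  0.13008395 0.134     ]
[[-0.94  0.34 -0.  ]
 [ 0.34  0.94 -0.  ]
 [ 0.   -0.   -1.  ]]
turn [-0.0006 -0.0002 -0.0971] shift [-1.5234 -1.9895 -0.1194] | t 0.1 G [ 0.3167 -0.5765  0.1931] F [-1.4  0.  -0.6] grip 0.0 0.0856 q6 -0.12
```

carry_out:
  rows:
    - [0,0,-0.05,-0.148,-0.116,-0.03,-1]
    - [0,0,-0.097,-0.296,-0.232,-0.06,-1]
    - [0,0,-0.097,-0.44,-0.348,-0.09,-1]
    - [0,0,-0.097,-0.56,-0.44,-0.12,-1]
    - [0,0,-0.097,-0.66,-0.52,-0.12,-1]
  force: 20

```text
t: 0.6
tool_pos: [0.3424, 0.3784, 0.2306]
tool_rot: [0.063, 3.14, 0.001]
contact_force: [0.1, 1.0, 1.0]
opening: 0.0854
grip_force: 0.0
```

```bash
python3 -c "
from h import *
go(W(.045,.13,.22),'roller')"
```

```text
turn [0.0002 0.0003 0.0001] shift [-0.4407 -1.6768  0.0345] | t 0.6 G [ 0.1774 -0.373   0.2306] F [0.1 1.  1. ] grip 0.0 0.0854 q6 -0.84
```

carry_out:
  rows:
    - [0,0,0,-0.08,-0.14,0,-1]
    - [0,0,0,-0.16,-0.28,0,-1]
    - [0,0,0,-0.24,-0.42,0,-1]
    - [0,0,0,-0.3,-0.57,0,-1]
    - [0,0,0,-0.35,-0.73,0,-1]

```text
t: 1.1
tool_pos: [0.4377, 0.1552, 0.2295]
tool_rot: [-0.064, -3.141, 0.0]
contact_force: [0.2, 0.3, -1.3]
opening: 0.0856
grip_force: 0.0
```

carry_out:
  rows:
    - [0,0,0,-0.02,-0.16,0,-1]
    - [0,0,0,-0.03,-0.32,0,-1]
    - [0,0,0,-0.04,-0.48,0,-1]
    - [0,0,0,-0.05,-0.64,0,-1]
    - [0,0,0,-0.05,-0.77,0,-1]

```text
t: 1.6
tool_pos: [0.4424, -0.0767, 0.2295]
tool_rot: [-0.067, -3.141, 0.0]
contact_force: [1.3, -0.5, -0.7]
opening: 0.0854
grip_force: 0.0
```

```bash
python3 -c "
from h import *
go(W(.045,.13,.22),'roller')"
```

```text
turn [-0.0001 -0.0001 -0.0005] shift [-0.0468 -0.1744  0.0317] | t 1.6 G [0.0589 0.0777 0.2295] F [ 1.3 -0.5 -0.7] grip 0.0 0.0854 q6 -1.87
```

carry_out:
  rows:
    - [0,0,0,-0.04,-0.15,0.03,-1]
    - [0,0,0,-0.047,-0.174,0.03,-1]
    - [0,0,0,-0.047,-0.174,0.03,-1]

```text
t: 1.9
tool_pos: [0.4545, -0.1281, 0.22]
tool_rot: [-0.069, -3.139, -0.002]
contact_force: [-0.1, 0.2, -0.1]
opening: 0.0854
grip_force: 0.0
```

```bash
python3 -c "
from h import *
w=get_image('wrist');print(-w['R'].T@w['t'])
p=[proj(w,W(.045,.13+s,.135)).round(1).tolist() for s in(-.01,0,.01)];print(p)
cv2.imwrite('pics/d.png',w['img'])
go(W(.045,.13,.116),'roller')"
```

```text
[ 0.3767694  -0.12540922  0.40035943]
[[288.8, 206.4], [275.6, 206.4], [262.5, 206.4]]
turn [ 0.0003 -0.0004 -0.0004] shift [ 0.0006 -0.0089  0.348 ] | t 1.95 G [0.0447 0.1275 0.2204] F [ 0.9 -0.8 -0.8] grip 0.0 0.085 q6 -1.96
```

View pics/d.png

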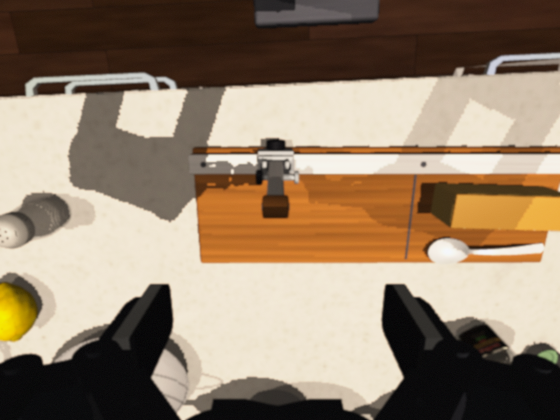

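The wrist view shows the roller at (275,206), its ends at 262 and 289, exactly as predicted. I can descend and pinch.

carry_out:
  rows:
    - [0,0,0,0,-0.005,0.1,-1]
    - [0,0,0,0,-0.009,0.2,-1]
    - [0,0,0,0,-0.009,0.3,-1]
    - [0,0,0,0,-0.009,0.348,-1]
    - [0,0,0,0,-0.009,0.348,-1]

```text
t: 2.45
tool_pos: [0.4533, -0.1279, 0.1142]
tool_rot: [-0.061, -3.137, -0.003]
contact_force: [0.7, 1.0, -0.1]
opening: 0.0854
grip_force: 0.0
```

carry_out:
  rows:
    - [0,0,0,0,0,0,1]
    - [0,0,0,0,0,0,1]
    - [0,0,0,0,0,0,1]
    - [0,0,0,0,0,0,1]
    - [0,0,0,0,0,0,1]
  force: 20

```text
t: 2.95
tool_pos: [0.4552, -0.13, 0.1171]
tool_rot: [0.065, 3.14, -0.001]
contact_force: [-0.1, 0.1, -0.3]
opening: 0.0125
grip_force: 0.0
```

```bash
python3 -c "
from h import *
go(W(.045,.13,.116),'roller')
for th in(1.1,.8,.5,.25,0): go(W(.06-.09*np.cos(th),.13,.044+.09*np.sin(th)-.019),'roller')"
```

```text
turn [-0.0001  0.0003 -0.0002] shift [0.0032 0.0015 0.0038] | t 2.95 G [0.044  0.1305 0.1171] F [-0.1  0.1 -0.3] grip 0.0 0.0125 q6 -1.97
turn [-0.0001  0.0003 -0.0002] shift [-0.0828  0.0015  0.0399] | t 2.95 G [0.044  0.1305 0.1171] F [-0.1  0.1 -0.3] grip 0.0 0.0125 q6 -1.97
turn [-0.0001  0.0003 -0.0002] shift [-0.1557  0.0016  0.0921] | t 2.95 G [0.044  0.1305 0.1171] F [-0.1  0.1 -0.3] grip 0.0 0.0125 q6 -1.97
turn [-0.0001  0.0003 -0.0002] shift [-0.2099  0.0017  0.1635] | t 2.95 G [0.044  0.1305 0.1171] F [-0.1  0.1 -0.3] grip 0.0 0.0125 q6 -1.97
turn [-0.0001  0.0003 -0.0002] shift [-0.2372  0.0017  0.2332] | t 2.95 G [0.044  0.1305 0.1171] F [-0.1  0.1 -0.3] grip 0.0 0.0125 q6 -1.97
turn [-0.0001  0.0003 -0.0002] shift [-0.2465  0.0017  0.3074] | t 2.95 G [0.044  0.1305 0.1171] F [-0.1  0.1 -0.3] grip 0.0 0.0125 q6 -1.97
```

```bash
python3 -c "
from h import *
w=get_image('wrist');s=get_image('scene')
c=cv2.resize(s['img'][150:270,200:360],None,fx=4,fy=4,interpolation=cv2.INTER_CUBIC)[:420]
cv2.imwrite('pics/e.png',cv2.resize(np.hstack([w['img'][:,130:430],c[:420,150:]]),None,fx=1,fy=1))
print(get_obs()['opening'])"
```

```text
-0.00020231416388660566
```

View pics/e.png

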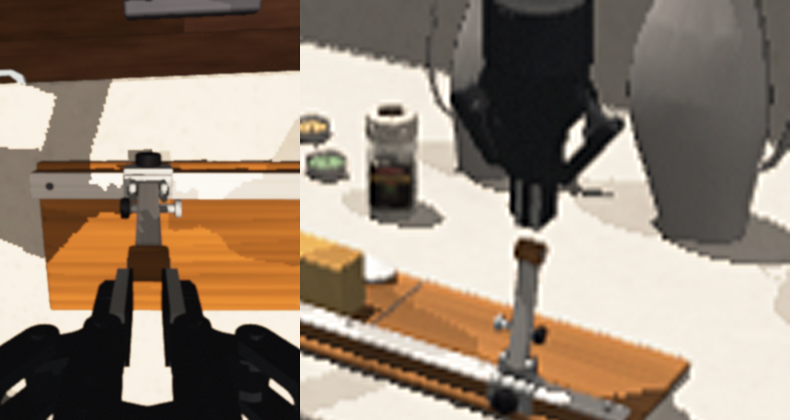

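```bash
python3 -c "
from h import *
import pickle
a,b=pickle.load(open('v0.pkl','rb'));w=get_image('wrist');cv2.imwrite('pics/f0.png',w['img'])
o=get_obs();T=o['tool_pos'];print(T,o['opening'],G(T))
print('TCP scene',proj(a,T),'top',proj(b,T),'wrist',proj(w,T))
for x in(.045,-.0):print('roller scene',proj(a,W(x,.13,.135)),'wrist',proj(w,W(x,.13,.135)))
print(-a['R'].T@a['t'])
# triangulate roller from scene + wrist view d/e
P=[np.array(c['mtx'])@np.c_[c['R'],c['t']] for c in(a,w,b)]
for uv in((278,262),(278,250)):
  X=cv2.triangulatePoints(P[0],P[1],np.array([295.,212.]),np.array(uv,float))[:,0];X=X[:3]/X[3];print(X,G(X),proj(a,X))
"
```

```text
[ 0.45490799 -0.12993323  0.11663224] 6.059043865686901e-05 [0.0443251  0.13034887 0.11663224]
TCP scene [294.9771037  217.48253391] top [313.62297678 243.71140152] wrist [278.00913251 250.94371989]
roller scene [294.92454666 212.02404575] wrist [278.79733831 264.65694828]
roller scene [302.14285698 205.61589727] wrist [278.63472865 342.30253659]
[-0.56432157 -0.60646219  0.76562016]
[ 0.45264796 -0.13024078  0.13595571] [0.04657081 0.13074817 0.13595571] [294.90185688 212.02826283]
[ 0.44633215 -0.13170085  0.13907587] [0.05282214 0.13246412 0.13907587] [294.42293441 212.14684958]
```

View pics/f0.png

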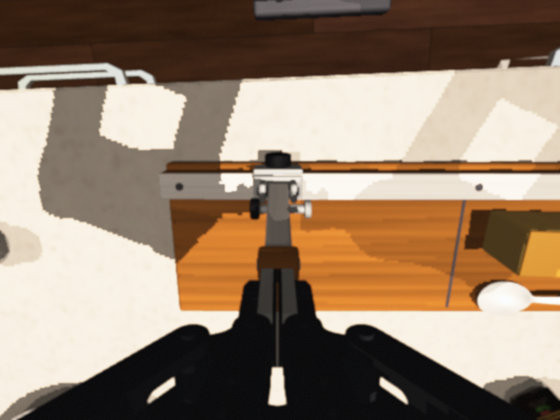

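The wrist picture shows the shut fingers ending at about (278,270), just past the roller (rows 247–270). So the fingers closed on nothing and look higher than the roller. I'll check the tip height by differencing the scene image.

```bash
python3 -c "
from h import *
import pickle
a,b=pickle.load(open('v0.pkl','rb'));s=get_image('scene');w=get_image('wrist');pickle.dump((s,w),open('v1.pkl','wb'))
d=cv2.absdiff(s['img'],a['img']).max(2)>40
for r in range(196,222): print(r,np.where(d[r,280:312])[0]+280)
o=get_obs();T=o['tool_pos'];R=Ro.from_rotvec(o['tool_rot'])
for k in(0,.01,.019,.03,.04): 
  p=T-R.apply([0,0,k]);print(k,proj(s,p).round(1),proj(w,p).round(1))
print([w['img'][r,278].tolist() for r in range(240,300,5)])
cam=-w['R'].T@w['t'];print('cam in tool',R.inv().apply(cam-T),'axis',R.inv().apply(w['R'][2]))
img=w['img'][200:330,200:360];cs=cv2.resize(s['img'][180:240,260:330],None,fx=7,fy=7,interpolation=cv2.INTER_NEAREST)[:390]
cv2.imwrite('pics/g.png',np.hstack([cv2.resize(img,(480,390))[:,:310+0],cs]))
"
```

```text
196 [291 292 293 294 295 296 297 298 299 300 301]
197 [290 291 292 293 294 295 296 297 298 299 300 301]
198 [290 291 293 294 296 297 298 299 300]
199 [290 291 292 293 294 295 296 297 298 299 300]
200 [290 291 292 293 294 295 296 297 298 299 300]
201 [290 291 292 293 294 295 296 297 298 299 300]
202 [290 291 292 293 294 295 296 297 298 299 300]
203 [291 292 293 294 295 296 297 298 299 300]
204 [291 292 293 294 295 296 297 298 299 300]
205 [292 293 294 295 296 297 298]
206 [292 293 294 295 296 297]
207 [294 295 296]
208 []
209 [292 293 294]
210 [292 293 294 295 296 297]
211 [291 292 293 294 295 296 297]
212 [292 293 294 295 296 297]
213 [295 296]
214 []
215 []
216 []
217 []
218 []
219 []
220 []
221 []
0 [294.9 217.5] [278. 251.]
0.01 [295.  214.5] [278.  258.8]
0.019 [295.1 211.8] [278.1 266.6]
0.03 [295.2 208.5] [278.1 277.1]
0.04 [295.3 205.4] [278.2 287.9]
[[74, 79, 85], [59, 64, 71], [17, 38, 65], [16, 35, 59], [16, 36, 62], [17, 38, 64], [10, 10, 11], [9, 9, 9], [9, 10, 8], [8, 8, 11], [10, 9, 10], [9, 9, 10]]
cam in tool [ 0.0780819  -0.00056578 -0.18023933] axis [-3.07793486e-01 -1.59644267e-04  9.51453175e-01]
```

View pics/g.png

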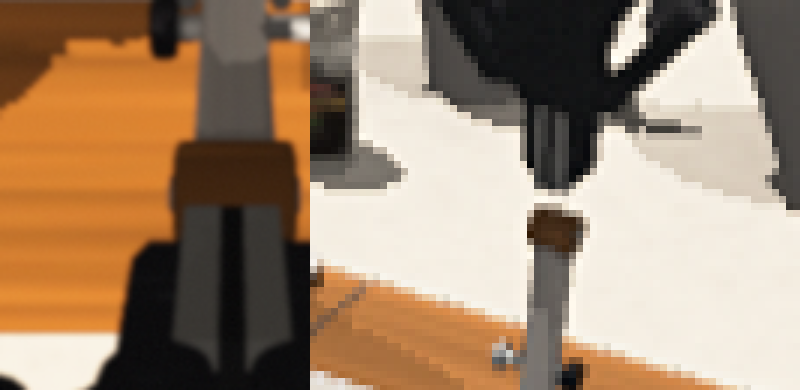

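carry_out:
  rows:
    - [0,0,0,0,0,0,-1]
    - [0,0,0,0,0,0,-1]
    - [0,0,0,0,0,0,-0.8]
    - [0,0,0,0,0,0,-0.8]
    - [0,0,0,0,0,0,-0.8]

```text
t: 3.7
tool_pos: [0.4548, -0.1298, 0.1165]
tool_rot: [-0.064, -3.141, -0.0]
contact_force: [-0.2, -0.4, 0.3]
opening: 0.0723
grip_force: 0.0
```

carry_out:
  rows:
    - [0,0,0,0,0,0.03,-0.8]
    - [0,0,0,0,0,0.06,-0.8]
    - [0,0,0,0,0,0.09,-0.8]
    - [0,0,0,0,0,0.09,-0.8]
    - [0,0,0,0,0,0.09,-0.8]

```text
t: 4.2
tool_pos: [0.4545, -0.1296, 0.0888]
tool_rot: [-0.064, -3.14, -0.001]
contact_force: [0.3, -0.1, 0.5]
opening: 0.0772
grip_force: 0.0
```

carry_out:
  rows:
    - [0,0,0,0,0,0,1]
    - [0,0,0,0,0,0,1]
    - [0,0,0,0,0,0,1]
    - [0,0,0,0,0,0,1]
    - [0,0,0,0,0,0,1]
  force: 20

```text
t: 4.7
tool_pos: [0.4552, -0.1295, 0.0899]
tool_rot: [0.065, 3.14, 0.001]
contact_force: [1.1, 2.4, 2.2]
opening: 0.019
grip_force: 24.2
```

carry_out:
  rows:
    - [0,0,0,0,0,0,1]
    - [0,0,0,0,0,0,1]
    - [0,0,0,0,0,0,1]

```text
t: 5.0
tool_pos: [0.4552, -0.1295, 0.0899]
tool_rot: [0.064, 3.14, 0.001]
contact_force: [0.4, 4.9, 3.8]
opening: 0.0197
grip_force: 24.4
```

Opening 19.7 mm with 24 N: the roller is held. The real tips are about 30 mm higher than the reported z, so I'll work relative to this grip.

carry_out:
  rows:
    - [0,0,0,-0.045,0,0.011,1]
    - [0,0,0,-0.085,0,0.028,1]
    - [0,0,0,-0.125,0,0.051,1]
    - [0,0,0,-0.158,0,0.08,1]
    - [0,0,0,-0.158,0,0.08,1]

```text
t: 5.5
tool_pos: [0.5044, -0.1317, 0.066]
tool_rot: [0.064, 3.138, 0.001]
contact_force: [3.1, 3.9, 3.6]
opening: 0.0192
grip_force: 25.3
```

```bash
python3 -c "
from h import *
go(W(.045,.13,.116),'roller')
w=get_image('wrist');cv2.imwrite('pics/i.png',w['img'])"
```

```text
turn [ 0.0001  0.001  -0.    ] shift [ 0.1668  0.0003 -0.1673] | t 5.5 G [-0.0052  0.1301  0.066 ] F [3.1 3.9 3.6] grip 25.349424183368683 0.0192 q6 -1.93
```

carry_out:
  rows:
    - [0,0,0,-0.03,0,0.036,1]
    - [0,0,0,-0.054,0,0.072,1]
    - [0,0,0,-0.07,0,0.107,1]
    - [0,0,0,-0.082,0,0.141,1]
    - [0,0,0,-0.082,0,0.141,1]

```text
t: 6.05
tool_pos: [0.5304, -0.1328, 0.0241]
tool_rot: [0.065, 3.133, 0.0]
contact_force: [7.8, 4.3, 2.8]
opening: 0.0191
grip_force: 27.5
```

carry_out:
  rows:
    - [0,0,0,-0.004,0,0.02,1]
    - [0,0,0,-0.008,0,0.04,1]
    - [0,0,0,-0.008,0,0.055,1]
    - [0,0,0,-0.008,0,0.055,1]

```text
t: 6.45
tool_pos: [0.5336, -0.1329, 0.0086]
tool_rot: [0.065, 3.131, -0.0]
contact_force: [9.5, 5.4, 2.5]
opening: 0.0194
grip_force: 28.6
```

carry_out:
  rows:
    - [0,0,0,-0.008,0,0.012,1]
    - [0,0,0,-0.013,0,0.022,1]
    - [0,0,0,-0.013,0,0.028,1]
    - [0,0,0,-0.013,0,0.028,1]

```text
t: 6.85
tool_pos: [0.5345, -0.1329, -0.0014]
tool_rot: [0.065, 3.138, 0.0]
contact_force: [4.8, 3.9, 2.1]
opening: 0.0196
grip_force: 28.7
```

carry_out:
  rows:
    - [0,0,0,0,0,0.006,1]
    - [0,0,0,0,0,0.012,1]
    - [0,0,0,0,0,0.012,1]

```text
t: 7.15
tool_pos: [0.5346, -0.133, -0.0049]
tool_rot: [0.065, 3.137, 0.0]
contact_force: [4.9, 3.7, 2.1]
opening: 0.0193
grip_force: 28.9
```

carry_out:
  rows:
    - [0,0,0,0,0,0.006,1]
    - [0,0,0,0,0,0.012,1]
    - [0,0,0,0,0,0.012,1]

```text
t: 7.45
tool_pos: [0.5346, -0.133, -0.0064]
tool_rot: [0.065, 3.139, 0.001]
contact_force: [-1.8, 5.8, 15.1]
opening: 0.0192
grip_force: 30.4
```

```bash
python3 -c "
from h import *
import pickle
w=get_image('wrist');s=get_image('scene');pickle.dump((s,w),open('v2.pkl','wb'))
cs=cv2.resize(s['img'][190:270,260:360],None,fx=4,fy=4,interpolation=cv2.INTER_CUBIC)
cv2.imwrite('pics/h.png',np.hstack([w['img'][60:380,100:480],cs]))
go(W(-.03,.13,.0),'roller')"
```

```text
turn [ 0.0001  0.0007 -0.0001] shift [ 0.0182  0.0005 -0.0214] | t 7.55 G [-0.0355  0.1301 -0.0064] F [-1.2  6.6 14.2] grip 30.317037105560303 0.0196 q6 -1.91
```

View pics/h.png

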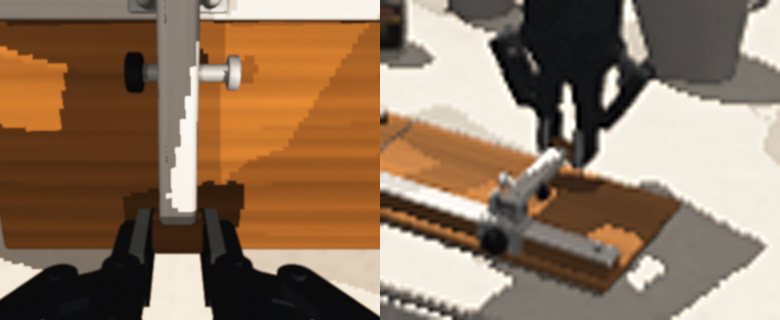

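The picture shows the arm lying over the bed, its nose to the cheese side at crop (235,72), with the roller in the fingers. Fz rose sharply, so it is either at its hard limit or the tips are on the bed; I'll check by projection.

```bash
python3 -c "
from h import *
import pickle
s,w=pickle.load(open('v2.pkl','rb'))
T=get_obs()['tool_pos'];g=G(T)
for z in(.0,.01,.02,.03):print('tip z',z,proj(s,W(g[0],g[1]-.012,z)).round(1),proj(s,W(g[0],g[1]+.012,z)).round(1), 'wrist',proj(w,W(g[0],g[1],z)).round(1))
for z in(.040,.044,.050,.055):print('roller',z,proj(s,W(-.03,.13,z)).round(1))
for x,z in((.03,.05),(-.015,.05),(-.015,.055)):print('w width',x,z,proj(w,W(x,.123,z)).round(1),proj(w,W(x,.137,z)).round(1))
print('nose z.044',[ (y,proj(w,W(.032,y,.044)).round(1)) for y in(.107,.114,.121)])
"
```

```text
tip z 0.0 [302.6 237.5] [309.3 239.6] wrist [278.  256.1]
tip z 0.01 [302.7 234.9] [309.5 237. ] wrist [278.  264.5]
tip z 0.02 [302.8 232.2] [309.6 234.3] wrist [278.1 273.8]
tip z 0.03 [302.9 229.5] [309.7 231.5] wrist [278.2 284.2]
roller 0.04 [305.6 228.5]
roller 0.044 [305.6 227.4]
roller 0.05 [305.7 225.8]
roller 0.055 [305.8 224.4]
w width 0.03 0.05 [300.  138.6] [258.2 138.6]
w width -0.015 0.05 [297.6 261.4] [260.1 261.3]
w width -0.015 0.055 [298.4 267.3] [259.4 267.3]
nose z.044 [(0.107, array([345. , 130.9])), (0.114, array([324.9, 130.9])), (0.121, array([304.9, 130.9]))]
```

Tips are at z≈0.03 and the arm's width and row match level, so this is the hard limit. The nose plane is near guide y≈0.109. Next I release and rise.

carry_out:
  rows:
    - [0,0,0,0,0,-0.008,-0.3]
    - [0,0,0,0,0,-0.008,-0.3]
    - [0,0,0,0,0,-0.008,-0.3]
    - [0,0,0,0,0,-0.008,-0.3]
    - [0,0,0,0,0,-0.008,-0.3]

```text
t: 8.05
tool_pos: [0.5326, -0.1331, -0.0071]
tool_rot: [-0.065, -3.14, -0.0]
contact_force: [0.1, -0.6, -0.5]
opening: 0.0557
grip_force: 0.0
```

carry_out:
  rows:
    - [0,0,0,0,0,-0.1,-0.3]
    - [0,0,0,0,0,-0.2,-0.3]
    - [0,0,0,0,0,-0.3,-1]
    - [0,0,0,0,0.1,-0.4,-1]
    - [0,0,0,0,0.2,-0.4,-1]

```text
t: 8.55
tool_pos: [0.539, -0.074, 0.1191]
tool_rot: [0.067, 3.132, -0.004]
contact_force: [0.2, 0.7, 0.5]
opening: 0.0852
grip_force: 0.0
```

```bash
python3 -c "
from h import *
go(W(.0165,-.105,.10),'cheese')"
```

```text
turn [0.0017 0.0029 0.4993] shift [0.1816 0.5866 0.0607] | t 8.55 G [-0.0374  0.071   0.1191] F [0.2 0.7 0.5] grip 0.0 0.0852 q6 -1.8
```

carry_out:
  rows:
    - [0,0,0.047,0.05,0.12,0,-1]
    - [0,0,0.094,0.1,0.24,0,-1]
    - [0,0,0.14,0.14,0.36,0,-1]
    - [0,0,0.187,0.18,0.48,0,-1]
    - [0,0,0.233,0.18,0.58,0,-1]

```text
t: 9.05
tool_pos: [0.4873, 0.1045, 0.1131]
tool_rot: [-1.192, -2.906, 0.0]
contact_force: [0.6, 0.5, -0.5]
opening: 0.0853
grip_force: 0.0
```

carry_out:
  rows:
    - [0,0,0.047,0,0,0,-1]
    - [0,0,0.094,0,0,0,-1]
    - [0,0,0.14,0,0,0,-1]
    - [0,0,0.187,0,0,0,-1]
    - [0,0,0.233,0,0,0,-1]

```text
t: 9.55
tool_pos: [0.4886, 0.1029, 0.1132]
tool_rot: [-2.154, -2.287, 0.001]
contact_force: [-0.2, 0.5, -0.2]
opening: 0.0853
grip_force: 0.0
```

```bash
python3 -c "
from h import *
go(W(.0165,-.105,.10),'cheese')"
```

```text
turn [-0.0001  0.0001  0.032 ] shift [0.0032 0.0127 0.0441] | t 9.55 G [ 0.0202 -0.1037  0.1132] F [-0.2  0.5 -0.2] grip 0.0 0.0853 q6 -0.0
```

carry_out:
  rows:
    - [0,0,0.032,0.003,0.012,0.1,-1]
    - [0,0,0.032,0.003,0.012,0.2,-1]
    - [0,0,0.032,0.003,0.012,0.25,-1]
    - [0,0,0.032,0.003,0.012,0.25,-1]

```text
t: 9.95
tool_pos: [0.4897, 0.1039, 0.0356]
tool_rot: [-2.257, -2.18, 0.007]
contact_force: [-0.0, 0.0, 0.7]
opening: 0.0857
grip_force: 0.0
```

```bash
python3 -c "
from h import *
go(W(.0165,-.105,.010),'cheese')"
```

```text
turn [-0.0019  0.0002  0.0019] shift [0.0011 0.0089 0.0852] | t 9.95 G [ 0.019  -0.1047  0.0356] F [-0.   0.   0.7] grip 0.0 0.0857 q6 0.1
```

carry_out:
  rows:
    - [0,0,0.001,0,0.008,0.04,-1]
    - [0,0,0.001,0,0.008,0.08,-1]
    - [0,0,0.001,0,0.008,0.083,-1]
    - [0,0,0.001,0,0.008,0.083,0.2]
    - [0,0,0.001,0,0.008,0.083,0.2]
  force: 25

```text
t: 10.45
tool_pos: [0.4952, 0.104, 0.0142]
tool_rot: [2.263, 2.179, 0.001]
contact_force: [0.7, -0.2, -0.8]
opening: 0.0589
grip_force: 0.0
```

carry_out:
  rows:
    - [0,0,0,0,0,0,1]
    - [0,0,0,0,0,0,1]
    - [0,0,0,0,0,0,1]
    - [0,0,0,0,0,0,1]

```text
t: 10.85
tool_pos: [0.4949, 0.1041, 0.0143]
tool_rot: [2.263, 2.179, 0.0]
contact_force: [-2.9, -0.4, 4.6]
opening: 0.0357
grip_force: 25.1
```

```bash
python3 -c "
from h import *
go(W(.032,-.105,.010),'cheese')
w=get_image('wrist');b=get_image('top')
cv2.imwrite('pics/k.png',np.hstack([cv2.resize(w['img'],(400,300)),cv2.resize(b['img'][195:275,190:300],(400,300))]))"
```

```text
turn [ 0.0001 -0.      0.0009] shift [-0.0002 -0.0603  0.0145] | t 10.85 G [ 0.0139 -0.1051  0.0143] F [-2.9 -0.4  4.6] grip 25.065767354972195 0.0357 q6 0.1
```

View pics/k.png

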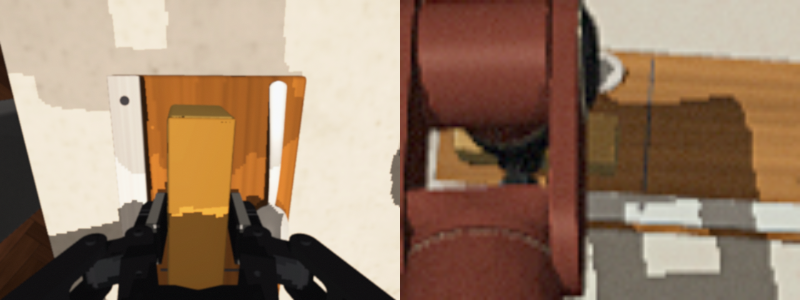

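The wrist view shows the bar square between the fingers (opening 35.7 mm), parallel to the fence at left. Next is sliding to the fence.

carry_out:
  rows:
    - [0,0,0.001,0,-0.015,-0.002,1]
    - [0,0,0.001,0,-0.03,-0.002,1]
    - [0,0,0.001,0,-0.045,-0.002,1]
    - [0,0,0.001,0,-0.05,-0.002,1]
    - [0,0,0.001,0,-0.05,-0.002,1]

```text
t: 11.45
tool_pos: [0.4805, 0.1047, 0.0146]
tool_rot: [2.265, 2.175, 0.003]
contact_force: [4.4, -0.1, -2.6]
opening: 0.0355
grip_force: 24.8
```

carry_out:
  rows:
    - [0,0,0,0,-0.004,0,1]
    - [0,0,0,0,-0.007,0,1]
    - [0,0,0,0,-0.007,0,1]

```text
t: 11.75
tool_pos: [0.4792, 0.105, 0.0148]
tool_rot: [2.265, 2.174, 0.005]
contact_force: [6.3, 2.5, -1.8]
opening: 0.035
grip_force: 25.1
```

carry_out:
  rows:
    - [0,0,0,0,-0.003,0,1]
    - [0,0,0,0,-0.006,0,1]
    - [0,0,0,0,-0.006,0,1]

```text
t: 12.05
tool_pos: [0.4785, 0.1052, 0.0154]
tool_rot: [2.264, 2.172, 0.009]
contact_force: [8.1, 1.3, -1.7]
opening: 0.0353
grip_force: 25.1
```

```bash
python3 -c "
from h import *
go(W(.032,.0,.010),'cheese')"
```

```text
turn [ 0.0021 -0.0005 -0.0003] shift [-0.3518 -0.0056  0.0175] | t 12.05 G [ 0.0303 -0.1055  0.0154] F [ 8.1  1.3 -1.7] grip 25.057383605162613 0.0353 q6 0.11
```

carry_out:
  rows:
    - [0,0,0,-0.04,0.002,0,1]
    - [0,0,0,-0.09,0.002,0,1]
    - [0,0,0,-0.14,0.002,0,1]
    - [0,0,0,-0.19,0.002,0,1]
    - [0,0,0,-0.23,0.002,0,1]

```text
t: 12.55
tool_pos: [0.4756, 0.0365, 0.0153]
tool_rot: [2.267, 2.173, 0.009]
contact_force: [5.6, 5.1, -1.1]
opening: 0.035
grip_force: 25.3
```

```bash
python3 -c "
from h import *
go(W(.032,.04,.010),'cheese')"
```

```text
turn [ 0.0015 -0.0011 -0.0005] shift [-0.256  -0.0051  0.0166] | t 12.55 G [ 0.0304 -0.0368  0.0153] F [ 5.6  5.1 -1.1] grip 25.273206200217828 0.035 q6 -0.04
```

carry_out:
  rows:
    - [0,0,0,-0.05,0,0,1]
    - [0,0,0,-0.1,0,0,1]
    - [0,0,0,-0.15,0,0,1]
    - [0,0,0,-0.19,0,0,1]
    - [0,0,0,-0.217,0,0,1]

```text
t: 13.05
tool_pos: [0.4729, -0.0285, 0.0152]
tool_rot: [2.268, 2.173, 0.009]
contact_force: [6.4, 5.6, -0.3]
opening: 0.0354
grip_force: 25.3
```

carry_out:
  rows:
    - [0,0,0,-0.006,0,0,1]
    - [0,0,0,-0.012,0,0,1]
    - [0,0,0,-0.018,0,0,1]
    - [0,0,0,-0.024,0,0,1]
    - [0,0,0,-0.024,0,0,1]

```text
t: 13.55
tool_pos: [0.4726, -0.0352, 0.0152]
tool_rot: [2.267, 2.173, 0.009]
contact_force: [5.7, 5.1, -0.3]
opening: 0.0352
grip_force: 25.3
```

```bash
python3 -c "
from h import *
import pickle
go(W(.032,.04,.010),'cheese')
w=get_image('wrist');b=get_image('top');pickle.dump((w,b),open('v3.pkl','wb'));print(-w['R'].T@w['t'])
try:
  r,p=cheese(b,(195,215,330,250));print([G(x).round(4) for x in p])
except Exception as e: print(e)"
```

```text
turn [ 0.0014 -0.0011 -0.0005] shift [-0.0168 -0.0052  0.0172] | t 13.55 G [0.0305 0.035  0.0152] F [ 5.7  5.1 -0.3] grip 25.325605054968037 0.0352 q6 -0.19
[0.47585596 0.04241632 0.19562697]
[array([ 0.0439, -0.0214,  0.062 ]), array([ 0.0255, -0.0191,  0.062 ]), array([0.0297, 0.0112, 0.062 ]), array([0.048 , 0.0088, 0.062 ])]
```

carry_out:
  rows:
    - [0,0,0,-0.004,0,0,1]
    - [0,0,0,-0.008,0,0,1]
    - [0,0,0,-0.012,0,0,1]
    - [0,0,0,-0.016,0,0,1]
    - [0,0,0,-0.016,0,0,1]

```text
t: 14.15
tool_pos: [0.4724, -0.0399, 0.0152]
tool_rot: [2.267, 2.174, 0.009]
contact_force: [6.9, 5.2, -1.1]
opening: 0.0352
grip_force: 25.3
```

carry_out:
  rows:
    - [0,0,0,-0.003,0,0,1]
    - [0,0,0,-0.006,0,0,1]
    - [0,0,0,-0.008,0,0,1]
    - [0,0,0,-0.008,0,0,1]

```text
t: 14.55
tool_pos: [0.4723, -0.0422, 0.0152]
tool_rot: [2.267, 2.174, 0.009]
contact_force: [5.6, 5.8, -0.1]
opening: 0.0354
grip_force: 25.3
```

carry_out:
  rows:
    - [0,0,0,-0.003,0,0,1]
    - [0,0,0,-0.006,0,0,1]
    - [0,0,0,-0.006,0,0,1]

```text
t: 14.85
tool_pos: [0.4722, -0.044, 0.0152]
tool_rot: [2.267, 2.174, 0.009]
contact_force: [6.6, 5.8, 0.6]
opening: 0.0354
grip_force: 25.3
```

carry_out:
  rows:
    - [0,0,0,-0.003,0,0,1]
    - [0,0,0,-0.006,0,0,1]
    - [0,0,0,-0.006,0,0,1]

```text
t: 15.15
tool_pos: [0.4722, -0.0454, 0.0152]
tool_rot: [2.268, 2.174, 0.01]
contact_force: [6.9, 6.2, -0.2]
opening: 0.0353
grip_force: 25.4
```

carry_out:
  rows:
    - [0,0,0,-0.003,0,0,1]
    - [0,0,0,-0.006,0,0,1]
    - [0,0,0,-0.006,0,0,1]

```text
t: 15.45
tool_pos: [0.4722, -0.0454, 0.0152]
tool_rot: [-2.266, -2.172, -0.015]
contact_force: [6.6, 13.4, 1.4]
opening: 0.0353
grip_force: 25.5
```

Contact: Fy rose from 6 to 13.4 N and motion stopped, so about 8 N is on the nose. Holding.

carry_out:
  rows:
    - [0,0,0,-0.001,0,0,1]
    - [0,0,0,-0.001,0,0,1]
    - [0,0,0,-0.001,0,0,1]
    - [0,0,0,-0.001,0,0,1]
    - [0,0,0,-0.001,0,0,1]

```text
t: 15.95
tool_pos: [0.4721, -0.0453, 0.0151]
tool_rot: [-2.266, -2.172, -0.015]
contact_force: [7.6, 15.0, 1.4]
opening: 0.0353
grip_force: 25.5
```

carry_out:
  rows:
    - [0,0,0,0,0,0,1]
    - [0,0,0,0,0,0,1]
    - [0,0,0,0,0,0,1]
    - [0,0,0,0,0,0,1]

```text
t: 16.35
tool_pos: [0.4722, -0.0453, 0.0152]
tool_rot: [-2.266, -2.172, -0.015]
contact_force: [6.3, 14.8, 1.9]
opening: 0.0354
grip_force: 25.5
```

```bash
python3 -c "
from h import *
go(W(.032,.04,.010),'cheese')"
```

```text
turn [ 0.0014 -0.0029 -0.0006] shift [ 0.0169 -0.005   0.0173] | t 16.35 G [0.0305 0.0451 0.0152] F [ 6.3 14.8  1.9] grip 25.471889210748486 0.0354 q6 -0.22
```

carry_out:
  rows:
    - [0,0,0,0.003,0,0,1]
    - [0,0,0,0.005,0.002,0,1]
    - [0,0,0,0.005,0.002,0,1]

```text
t: 16.65
tool_pos: [0.4722, -0.0454, 0.0151]
tool_rot: [-2.266, -2.173, -0.009]
contact_force: [5.0, 7.9, 1.9]
opening: 0.0353
grip_force: 25.5
```

carry_out:
  rows:
    - [0,0,0,0,0,0,0]
    - [0,0,0,0,0,0,-0.4]
    - [0,0,0,0,0,0,-0.7]
    - [0,0,0,0,0,0,-0.7]
    - [0,0,0,0,0,0,-0.7]

```text
t: 17.15
tool_pos: [0.4704, -0.048, 0.014]
tool_rot: [-2.266, -2.175, 0.001]
contact_force: [-0.2, -0.7, 0.5]
opening: 0.0726
grip_force: 0.0
```

carry_out:
  rows:
    - [0,0,0,0,0,-0.05,-0.7]
    - [0,0,0,0,0,-0.15,-0.7]
    - [0,0,0,0,0,-0.3,-0.7]
    - [0,0,0,0,0,-0.4,-0.7]
    - [0,0,0,0,0,-0.45,-0.7]

```text
t: 17.65
tool_pos: [0.4723, -0.0484, 0.1528]
tool_rot: [2.263, 2.172, 0.004]
contact_force: [0.1, -0.9, 0.8]
opening: 0.0723
grip_force: 0.0
```

```bash
python3 -c "
from h import *
go(W(-.0355,.13,.13),'roller')
w=get_image('wrist');b=get_image('top')
cv2.imwrite('pics/l.png',w['img'])
import pickle;pickle.dump((w,b),open('v4.pkl','wb'))"
```

```text
turn [ 0.0016 -0.001   0.4998] shift [-0.2725  0.2188  0.0776] | t 17.65 G [0.0302 0.0482 0.1528] F [ 0.1 -0.9  0.8] grip 0.0 0.0723 q6 -0.22
```

carry_out:
  rows:
    - [0,0,-0.047,-0.07,0.05,0,-0.7]
    - [0,0,-0.094,-0.14,0.11,0,-0.7]
    - [0,0,-0.14,-0.2,0.16,0,-0.7]
    - [0,0,-0.187,-0.27,0.22,0,-0.7]
    - [0,0,-0.233,-0.27,0.22,0,-0.7]

```text
t: 18.25
tool_pos: [0.533, -0.1332, 0.1459]
tool_rot: [-1.331, -2.841, 0.001]
contact_force: [-0.6, -0.7, -0.4]
opening: 0.0723
grip_force: 0.0
```

carry_out:
  rows:
    - [0,0,-0.047,0,0,0,-0.7]
    - [0,0,-0.094,0,0,0,-0.7]
    - [0,0,-0.14,0,0,0,-0.7]
    - [0,0,-0.187,0,0,0,-0.7]
    - [0,0,-0.233,0,0,0,-0.7]

```text
t: 18.75
tool_pos: [0.5317, -0.1309, 0.1457]
tool_rot: [-0.223, -3.129, -0.002]
contact_force: [0.3, -0.1, -0.4]
opening: 0.0723
grip_force: 0.0
```

carry_out:
  rows:
    - [0,0,-0.03,0,0,0,-0.5]
    - [0,0,-0.03,0,0,0,-0.5]

```text
t: 18.95
tool_pos: [0.5318, -0.1309, 0.1461]
tool_rot: [-0.085, -3.136, -0.003]
contact_force: [-0.3, 0.3, -0.3]
opening: 0.0642
grip_force: 0.0
```

```bash
python3 -c "
from h import *
go(W(-.0335,.13,-.005),'roller')
w=get_image('wrist');b=get_image('top')
c=b['img'][195:275,230:350]
cv2.imwrite('pics/m.png',np.hstack([cv2.resize(w['img'],(440,330)),cv2.resize(c,(360,330),interpolation=cv2.INTER_CUBIC)]))
h=cv2.cvtColor(w['img'],cv2.COLOR_BGR2HSV);print([proj(w,W(x,.109-d,.062)).round(1).tolist() for x in(.05,.014) for d in(0,.12)])
import pickle;pickle.dump((w,b),open('v5.pkl','wb'))"
```

```text
turn [ 0.0005 -0.0015 -0.0042] shift [-0.0056 -0.0067  0.5035] | t 18.95 G [-0.0325  0.1282  0.1461] F [-0.3  0.3 -0.3] grip 0.0 0.0642 q6 -1.89
[[304.0, 92.0], [478.4, 89.7], [303.5, 144.8], [470.6, 142.7]]
```

View pics/m.png

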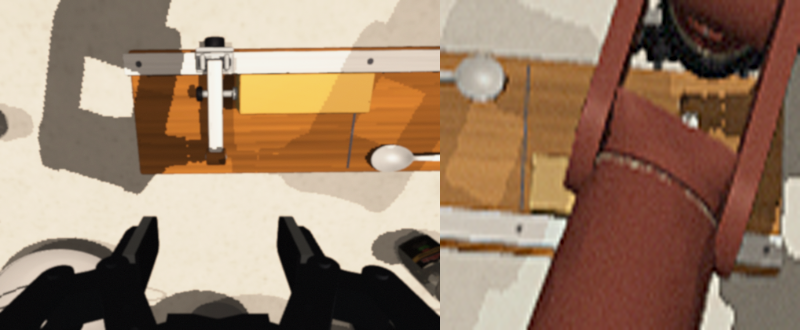

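The bar sits flush along the fence, with its end at the nose; the arm is down and the roller at (215,157). Next, re-grip the roller.

carry_out:
  rows:
    - [0,0,-0.004,-0.005,-0.006,0.14,-0.5]
    - [0,0,-0.004,-0.005,-0.006,0.28,-0.5]
    - [0,0,-0.004,-0.005,-0.006,0.4,-0.5]
    - [0,0,-0.004,-0.005,-0.006,0.48,-0.5]
    - [0,0,-0.004,-0.005,-0.006,0.5,-0.5]

```text
t: 19.55
tool_pos: [0.5311, -0.132, -0.0054]
tool_rot: [-0.067, -3.133, -0.005]
contact_force: [-0.5, 0.3, 0.0]
opening: 0.064
grip_force: 0.0
```

carry_out:
  rows:
    - [0,0,0,0,0,0,0.2]
    - [0,0,0,0,0,0,1]
    - [0,0,0,0,0,0,1]
    - [0,0,0,0,0,0,1]
    - [0,0,0,0,0,0,1]
  force: 20

```text
t: 20.05
tool_pos: [0.5364, -0.133, 0.0014]
tool_rot: [0.065, 3.137, 0.001]
contact_force: [-0.5, 5.7, 6.3]
opening: 0.0193
grip_force: 24.4
```

```bash
python3 -c "
from h import *
go(W(-.0335,.13,-.005),'roller')"
```

```text
turn [ 0.0002  0.0011 -0.0002] shift [0.0126 0.0004 0.0211] | t 20.05 G [-0.0373  0.1301  0.0014] F [-0.5  5.7  6.3] grip 24.422381222248077 0.0193 q6 -1.91
```

carry_out:
  rows:
    - [0,0,0,0.002,0,-0.03,1]
    - [0,0,0,0.006,0,-0.06,1]
    - [0,0,0,0.018,0,-0.103,1]
    - [0,0,0,0.037,0,-0.144,1]
    - [0,0,0,0.061,0,-0.182,1]

```text
t: 20.55
tool_pos: [0.5154, -0.1321, 0.0543]
tool_rot: [-0.064, -3.14, -0.002]
contact_force: [-0.7, 4.5, -4.6]
opening: 0.0194
grip_force: 23.1
```

carry_out:
  rows:
    - [0,0,0,0.03,0,-0.033,1]
    - [0,0,0,0.064,0,-0.062,1]
    - [0,0,0,0.103,0,-0.085,1]
    - [0,0,0,0.144,0,-0.103,1]
    - [0,0,0,0.188,0,-0.114,1]

```text
t: 21.05
tool_pos: [0.4608, -0.1298, 0.09]
tool_rot: [0.065, 3.137, 0.001]
contact_force: [3.8, 5.6, 1.5]
opening: 0.0196
grip_force: 22.2
```

carry_out:
  rows:
    - [0,0,0,0.02,0,-0.002,1]
    - [0,0,0,0.035,0,-0.003,1]
    - [0,0,0,0.035,0,-0.003,1]

```text
t: 21.35
tool_pos: [0.4508, -0.1294, 0.0918]
tool_rot: [0.065, 3.136, 0.001]
contact_force: [3.0, 7.0, 5.4]
opening: 0.0192
grip_force: 22.4
```

```bash
python3 -c "
from h import *
go(W(.05,.13,.09),'roller')"
```

```text
turn [ 0.0003  0.0016 -0.0002] shift [0.0054 0.0001 0.0059] | t 21.35 G [0.0484 0.13   0.0918] F [3.  7.  5.4] grip 22.368858754634857 0.0192 q6 -1.97
```

carry_out:
  rows:
    - [0,0,0,0,0,0,-0.4]
    - [0,0,0,0,0,0,-0.4]
    - [0,0,0,0,0,0,-0.4]
    - [0,0,0,0,0,0,-0.4]
    - [0,0,0,0,0,0,-0.4]

```text
t: 21.85
tool_pos: [0.4494, -0.1301, 0.0888]
tool_rot: [-0.065, -3.14, 0.0]
contact_force: [-0.1, 0.3, -0.1]
opening: 0.0595
grip_force: 0.0
```

carry_out:
  rows:
    - [0,0,0,0,0,-0.05,-0.4]
    - [0,0,0,0,0,-0.15,-0.4]
    - [0,0,0,0,0,-0.3,-0.4]
    - [0,0,0,0,0,-0.4,-0.4]
    - [0,0,0,0,0,-0.4,-0.4]

```text
t: 22.35
tool_pos: [0.4527, -0.1313, 0.2164]
tool_rot: [0.064, 3.13, -0.008]
contact_force: [1.3, -0.4, 0.4]
opening: 0.0598
grip_force: 0.0
```

```bash
python3 -c "
from h import *
import pickle
w=get_image('wrist');s=get_image('scene');a,b=pickle.load(open('v0.pkl','rb'))
for nm,i in(('wrist',w),):
  r,p=cheese(i,(280,60,540,200));print(r.round(1).tolist(),[G(x).round(4).tolist() for x in p])
print('roller pred 1.4/1.52 scene',[proj(s,W(.06-.09*np.cos(t),.13,.044+.09*np.sin(t))).round(1) for t in(1.3,1.4,1.52)])
h=cv2.cvtColor(s['img'],cv2.COLOR_BGR2HSV);m=cv2.inRange(h,(0,100,20),(20,255,110))[200:222,285:305];print('roller px',np.argwhere(m).mean(0)[::-1]+[285,200],m.sum()/255)
o=get_obs();print(o['tool_pos'],o['contact_force'],o['t'])"
```

```text
[[304.0, 183.0], [304.0, 183.0], [304.0, 183.0], [304.0, 183.0]] [[0.0475, 0.1078, 0.062], [0.0475, 0.1078, 0.062], [0.0475, 0.1078, 0.062], [0.0475, 0.1078, 0.062]]
roller pred 1.4/1.52 scene [array([296.4, 212. ]), array([295. , 212.7]), array([293.2, 213.9])]
roller px [295.         212.16666667] 30.0
[ 0.45018203 -0.13017791  0.21056285] [-0.15865239 -0.06797111 -0.30887056] 22.45
```

```bash
python3 -c "
from h import *
w=get_image('wrist');h=cv2.cvtColor(w['img'],cv2.COLOR_BGR2HSV)
for t in(1.3,1.4,1.5,1.6): print(t,[proj(w,W(.06-.09*np.cos(t),.13,.044+.09*np.sin(t)+d)).round(1).tolist() for d in(0,.009)])
c=int(proj(w,W(.06,.13,.13))[0]);print([(r,*h[r,c]) for r in range(150,240,4)])
m=cv2.inRange(h,(17,100,60),(28,255,255));m=cv2.morphologyEx(m,cv2.MORPH_CLOSE,np.ones((7,7)))
q=max(cv2.findContours(m,0,2)[0],key=cv2.contourArea);print(cv2.contourArea(q));r=cv2.boxPoints(cv2.minAreaRect(q));print(r.round(1).tolist(),[G(ray(w,x,.062)).round(4).tolist() for x in r])
print('pred cheese',[proj(w,W(x,y,.062)).round(1).tolist() for x in(.014,.05) for y in(.109,-.011)])
print([(x,h[180,x].tolist()) for x in range(290,340,6)],[(x,h[190,x].tolist()) for x in range(420,540,12)])"
```

```text
1.3 [[278.9, 224.7], [278.9, 228.8]]
1.4 [[278.9, 214.5], [278.9, 218.3]]
1.5 [[278.9, 203.4], [279.0, 206.9]]
1.6 [[279.0, 191.5], [279.0, 194.7]]
[(150, np.uint8(173), np.uint8(26), np.uint8(39)), (154, np.uint8(10), np.uint8(19), np.uint8(40)), (158, np.uint8(17), np.uint8(21), np.uint8(230)), (162, np.uint8(18), np.uint8(23), np.uint8(224)), (166, np.uint8(13), np.uint8(32), np.uint8(97)), (170, np.uint8(12), np.uint8(39), np.uint8(110)), (174, np.uint8(15), np.uint8(37), np.uint8(110)), (178, np.uint8(13), np.uint8(37), np.uint8(111)), (182, np.uint8(13), np.uint8(41), np.uint8(113)), (186, np.uint8(16), np.uint8(43), np.uint8(112)), (190, np.uint8(14), np.uint8(39), np.uint8(110)), (194, np.uint8(14), np.uint8(38), np.uint8(87)), (198, np.uint8(14), np.uint8(40), np.uint8(82)), (202, np.uint8(13), np.uint8(38), np.uint8(80)), (206, np.uint8(13), np.uint8(44), np.uint8(70)), (210, np.uint8(12), np.uint8(184), np.uint8(50)), (214, np.uint8(12), np.uint8(190), np.uint8(55)), (218, np.uint8(12), np.uint8(185), np.uint8(58)), (222, np.uint8(14), np.uint8(188), np.uint8(57)), (226, n
[... 175 characters left out ...]
99), np.uint8(197))]
5164.5
[[299.0, 222.0], [299.0, 180.0], [429.0, 180.0], [429.0, 222.0]] [[0.0145, 0.1105, 0.062], [0.0554, 0.1113, 0.062], [0.0555, -0.0084, 0.062], [0.0146, -0.0137, 0.062]]
pred cheese [[300.5, 222.5], [426.1, 222.6], [301.3, 185.7], [431.1, 185.8]]
[(290, [14, 70, 73]), (296, [14, 72, 71]), (302, [17, 49, 129]), (308, [17, 99, 98]), (314, [17, 101, 101]), (320, [17, 94, 108]), (326, [17, 91, 107]), (332, [17, 90, 108]), (338, [17, 114, 87])] [(420, [19, 168, 234]), (432, [14, 199, 183]), (444, [14, 197, 185]), (456, [14, 199, 177]), (468, [14, 200, 180]), (480, [14, 200, 177]), (492, [14, 199, 179]), (504, [14, 199, 181]), (516, [14, 199, 182]), (528, [15, 198, 218])]
```

The cheese reads as flush, with its end at the nose. The arm reads about 1.37 rad, too close to 1.3, so I'll nudge it further up with shut fingers from the far side.

carry_out:
  rows:
    - [0,0,0,-0.09,0,0,1]
    - [0,0,0,-0.18,0,0,1]
    - [0,0,0,-0.18,0,0,1]
    - [0,0,0,-0.18,0,0,1]
    - [0,0,0,-0.18,0,0,1]

```text
t: 23.0
tool_pos: [0.5024, -0.1318, 0.2077]
tool_rot: [-0.065, -3.139, -0.001]
contact_force: [-0.4, -0.0, 0.4]
opening: 0.0004
grip_force: 0.0
```

carry_out:
  rows:
    - [0,0,0,0,0,0,1]
    - [0,0,0,0,0,0.1,1]
    - [0,0,0,0,0,0.2,1]
    - [0,0,0,0,0,0.3,1]
    - [0,0,0,0,0,0.4,1]

```text
t: 23.5
tool_pos: [0.5031, -0.1322, 0.0882]
tool_rot: [0.065, 3.14, -0.001]
contact_force: [-0.0, 0.0, -0.2]
opening: -0.0001
grip_force: 0.0
```

```bash
python3 -c "
from h import *
go(W(.04,.13,.09),'roller')"
```

```text
turn [-0.0001  0.0003 -0.0002] shift [ 0.1465  0.0019 -0.0062] | t 23.5 G [-0.004   0.1306  0.0882] F [-0.   0.  -0.2] grip 0.0 -0.0001 q6 -1.93
```

carry_out:
  rows:
    - [0,0,0,0.04,0,0,1]
    - [0,0,0,0.07,0,0,1]
    - [0,0,0,0.1,0,0,1]
    - [0,0,0,0.115,0,0,1]
    - [0,0,0,0.125,0,0,1]

```text
t: 24.0
tool_pos: [0.4669, -0.1311, 0.091]
tool_rot: [0.065, 3.137, -0.003]
contact_force: [0.8, -0.5, 0.1]
opening: -0.0
grip_force: 0.5
```

carry_out:
  rows:
    - [0,0,0,0.008,0,0,1]
    - [0,0,0,0.015,0,0,1]
    - [0,0,0,0.022,0,0,1]
    - [0,0,0,0.022,0,0,1]

```text
t: 24.4
tool_pos: [0.4592, -0.1302, 0.0887]
tool_rot: [-0.064, -3.14, -0.0]
contact_force: [0.6, -0.3, -0.2]
opening: 0.0
grip_force: 0.1
```

carry_out:
  rows:
    - [0,0,0,-0.05,0,0,1]
    - [0,0,0,-0.12,0,0,1]
    - [0,0,0,-0.12,0,-0.15,1]
    - [0,0,0,-0.12,0,-0.3,1]
    - [0,0,0,-0.12,0,-0.4,1]

```text
t: 24.9
tool_pos: [0.4962, -0.132, 0.2116]
tool_rot: [0.064, 3.139, -0.001]
contact_force: [1.6, -0.8, -0.4]
opening: 0.0001
grip_force: 0.0
```

```bash
python3 -c "
from h import *
w=get_image('wrist');h=cv2.cvtColor(w['img'],cv2.COLOR_BGR2HSV)
for t in(1.3,1.4,1.5,1.6): print(t,proj(w,W(.06-.09*np.cos(t),.13,.044+.09*np.sin(t))).round(1).tolist())
c=int(proj(w,W(.06,.13,.13))[0]);v=[r for r in range(60,230) if h[r,c,1]>130 and h[r,c,2]<80];print(c,v[:1],v[-1:],len(v))
m=cv2.inRange(h,(17,100,60),(28,255,255));m=cv2.morphologyEx(m,cv2.MORPH_CLOSE,np.ones((7,7)))
q=max(cv2.findContours(m,0,2)[0],key=cv2.contourArea);r=cv2.boxPoints(cv2.minAreaRect(q));print([G(ray(w,x,.062)).round(4).tolist() for x in r]);print(get_obs()['contact_force'])"
```

```text
1.3 [278.9, 164.1]
1.4 [278.9, 152.2]
1.5 [279.0, 139.6]
1.6 [279.0, 126.4]
278 [] [] 0
[[0.0139, 0.1112, 0.062], [0.0508, 0.1119, 0.062], [0.0509, -0.0089, 0.062], [0.014, -0.0139, 0.062]]
[ 0.96534871 -0.54482249  4.59124651]
```

```bash
python3 -c "
from h import *
w=get_image('wrist');h=cv2.cvtColor(w['img'],cv2.COLOR_BGR2HSV)
print([(r,*map(int,h[r,278])) for r in range(84,176,4)]);print(get_obs()['contact_force'])
for t in(1.4,1.5,1.6): print(t,proj(w,W(.06-.09*np.cos(t),.13,.044+.09*np.sin(t))).round(1).tolist())"
```

```text
[(84, 20, 36, 235), (88, 20, 33, 236), (92, 16, 53, 105), (96, 174, 36, 35), (100, 10, 23, 34), (104, 18, 23, 220), (108, 18, 27, 190), (112, 15, 34, 120), (116, 13, 200, 135), (120, 14, 200, 176), (124, 14, 201, 200), (128, 14, 199, 208), (132, 14, 201, 178), (136, 13, 201, 133), (140, 14, 202, 173), (144, 14, 199, 197), (148, 14, 199, 186), (152, 14, 201, 184), (156, 14, 201, 198), (160, 14, 201, 208), (164, 14, 204, 199), (168, 14, 198, 202), (172, 14, 198, 194)]
[0.25916047 0.12910559 0.14882817]
1.4 [280.5, 146.9]
1.5 [280.6, 134.4]
1.6 [280.6, 121.3]
```

```bash
python3 -c "
from station import finish_job
print(finish_job())"
```

```text
the job is handed in; nothing more can be done
None
```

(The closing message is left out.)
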